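Turn the label carriers under the press guard and start the cycle

ROBOT

A 6-joint arm with a two-finger parallel gripper is mounted at the origin on the work surface. World frame = base frame: x ahead of the robot, y to its left, z up, the work surface at z = 0. Lengths are in m, angles in rad, forces in N, time in s.
With the tool pointing down it reaches from about 0.325 to 0.9 m from the base axis. Payload 6.1 kg.
Tool frame: the origin (TCP) lies between the finger pads; the fingertips stand 22 mm ahead of it and the grasp point (between the pads) lies 3 mm ahead of it; z points along the fingers, y is the line along which they close (so a half turn about z gives the same grasp; the last joint's range is limited). The gripper opens to 87 mm and grips with 3 to 60 N. Pads are 19 mm wide; open, the fingers measure 117 mm over their backs; the gripper's body (75 mm by 190 mm) begins 51 mm behind the grasp point.
Start: joints at [-1.313, 0.22, 1.526, -0, 1.395, -0.126], TCP at [0.234, -0.58, 0.245] pointing down, gripper open.
Joint ranges: [-2.98, 2.98], [-0.91, 2.08], [0.09, 2.57], [-1.24, 4.39], [0.2, 2.65], [-2.68, 2.68]. Speed limits (rad/s): [2.57, 2.57, 3.01, 3.14, 3.14, 3.14].

INTERFACE

Orientations are given as a unit quaternion [x, y, z, w].
In Python, from cell import arm gives the robot as it stands.
- The arm moves only by the tool drive_tool, never from a script. Its argument "commands" is a list of rows, each an object of numbers: "jaw": the opening, from 0 (shut) to 1 (fully open); "tx", "ty", "tz": the shift along the world's x, y, z in units of 0.8 m (1.0 is 0.8 m); "turn": the turn about the world's z in units of 90 degrees (1.0 is 90 degrees). A call has 1 to 12 rows; each row is the pose to reach, as a shift and turn from the pose commanded when the call began; what a row does not reach only later rows make up. A row lasts 1/10 s, in which the tool goes at most 50 mm and 8.59 degrees, less where a joint would pass 70% of its speed; a pose out of reach is approached as far as the arm can. A call with a number of a shift or a turn outside -1 to 1 is refused whole. A call with a gripper value outside its range is refused whole. The fingers move at their own pace and stop on an object; "squeeze" is the grip in N (left out, the last holds). Time passes only in rows, so rows that repeat a pose let the fingers close. It gives the time, the measured TCP pose, the force, the opening and the grip force at its end, in the units of the state.
- arm.state(): the state, without advancing time (a new reading comes with each control period).
- arm.grab_frame(name): name is "scene" or "top"; returns a dict with "color" (400x640x3 uint8, red, green, blue), "K" (3x3 intrinsics, pixels), "R" (3x3) and "t" (3): a world point X has camera coordinates R X + t. Camera axes: x right, y down, z forward; pixel columns grow to the right and rows downward; lengths in m; the calibration is good to about 2 mm. A picture is of the moment at which its call begins. There is no depth.
- arm.close_job(): hands the job in; it is judged then, once.
The state is a dict: "time": time; "joint_positions": joint angles; "qd": joint speeds; "effort": joint torques, N m; "tcp_pos": TCP position; "ee_rot": TCP orientation; "wrist_force": force on the tool from outside, world axes, zero at the start; "torque": the same for the moment, N m; "opening": finger opening in m; "grip_force": force on a finger pad.
Only numpy, scipy, OpenCV 4.12 (cv2) and the standard library are available. Lean on these libraries where they do the work, as an engineer would, in place of code of your own. Each camera call takes 0.05 s, during which the arm holds its last target. There are 200 camera calls.

TASK

Turn over every label carrier on the bed, working beneath the low clear guard without pulling any out from under it, so that all lie flat on the bed with their black rubber side up, none on top of another. Only when all are turned, take the stylus from its rest and push the recessed start button right in with it, holding it in for about half a second and never using the fingers. Then lay the stylus back in both forks of its rest, pointing the way it did, and leave the carriers lying turned under the guard.

Things in the scene. Friction and masses are not known exactly. Their poses are not given: they have to be found in the camera images.
- bed: Fixed white bed 160 (x) by 520 (y) mm under a low clear guard. Origin: centre of its underside on the table; x away from the robot, z up. Bed top z=35; guard from z=105 (70 headroom) to 111 mm, its metal edge trims to 117, over x=-60 to 80. A 12 mm high stop at the back from x=72; 12 mm strips and guard posts at the ends from |y|=248. Open front (bed front edge x=-80).
- carrier0_center (a point): Label carrier: loose plate 100 (x) by 50 (y) by 10 (z) mm, 120 g in all, one face bare aluminium, the other black rubber. Point: the plate's centre; z out of the bare face (up at the start, down once turned), x away from the robot. A round steel handle rod, 10 mm diameter, parallel to x at y=+20, z=0, sticks out in front of bed and guard (x=-50 to -180); on it a black grip sleeve, 14 mm diameter, x=-115 to -175, turns freely.
- carrier0: The same carrier; origin at the centre of its rubber face, same axes. Its sleeve turns freely on the rod, so a plate held by the sleeve swings about the rod and can be tipped over its long edge. At the start the bare face is up and the rod on the left seen from the robot. Two to four carriers are present, about 110 mm apart; a missing one is None.
- carrier1_center (a point): Label carrier: loose plate 100 (x) by 50 (y) by 10 (z) mm, 120 g in all, one face bare aluminium, the other black rubber. Point: the plate's centre; z out of the bare face (up at the start, down once turned), x away from the robot. A round steel handle rod, 10 mm diameter, parallel to x at y=+20, z=0, sticks out in front of bed and guard (x=-50 to -180); on it a black grip sleeve, 14 mm diameter, x=-115 to -175, turns freely.
- carrier1: The same carrier; origin at the centre of its rubber face, same axes. Its sleeve turns freely on the rod, so a plate held by the sleeve swings about the rod and can be tipped over its long edge. At the start the bare face is up and the rod on the left seen from the robot. Two to four carriers are present, about 110 mm apart; a missing one is None.
- carrier2_center (a point): Label carrier: loose plate 100 (x) by 50 (y) by 10 (z) mm, 120 g in all, one face bare aluminium, the other black rubber. Point: the plate's centre; z out of the bare face (up at the start, down once turned), x away from the robot. A round steel handle rod, 10 mm diameter, parallel to x at y=+20, z=0, sticks out in front of bed and guard (x=-50 to -180); on it a black grip sleeve, 14 mm diameter, x=-115 to -175, turns freely.
- carrier2: The same carrier; origin at the centre of its rubber face, same axes. Its sleeve turns freely on the rod, so a plate held by the sleeve swings about the rod and can be tipped over its long edge. At the start the bare face is up and the rod on the left seen from the robot. Two to four carriers are present, about 110 mm apart; a missing one is None.
- carrier3_center (a point): Label carrier: loose plate 100 (x) by 50 (y) by 10 (z) mm, 120 g in all, one face bare aluminium, the other black rubber. Point: the plate's centre; z out of the bare face (up at the start, down once turned), x away from the robot. A round steel handle rod, 10 mm diameter, parallel to x at y=+20, z=0, sticks out in front of bed and guard (x=-50 to -180); on it a black grip sleeve, 14 mm diameter, x=-115 to -175, turns freely.
- carrier3: The same carrier; origin at the centre of its rubber face, same axes. Its sleeve turns freely on the rod, so a plate held by the sleeve swings about the rod and can be tipped over its long edge. At the start the bare face is up and the rod on the left seen from the robot. Two to four carriers are present, about 110 mm apart; a missing one is None.
- box: Fixed white control box left or right of the bed, 75 (x) by 110 (y) by 115 mm high. Origin: under it on the table; x from its front into it, z up. Its front face, towards the robot, is the plane x=-30 mm, with a 22 by 22 mm square opening 25 mm deep, centred at y=0, z=70 mm, with the start button inside.
- start_face (a point): Centre of the front face of the round black spring start button (16 mm diameter) in the box's opening, 16 mm behind the box's front face when not pressed. It is pressed straight in along the box's +x.
- start (a joint): Start button travel in m: 0 out, 0.006 fully in. About 1.5 N starts it, 4.5 N holds it fully in; it springs back.
- stylus_center (a point): Stylus, loose, 160 mm long, 60 g: square black handle 14 by 14 mm, 110 mm long, then a steel pin 7 mm diameter, 50 mm long. Point: on its axis, 60 mm from the handle's end and 100 mm from the pin's tip; x points to the tip, z up at the start.
- stylus_tip (a point): Tip of the stylus's pin, on its axis.
- stylus: The same stylus; origin on its underside, 7 mm below its centre point; same axes.
- rest_cradle (a point): Fixed stylus rest left or right of the bed: base 110 by 70 mm, two upright forks at x=-38 and +38 mm (8 mm thick, 40 wide), each with a slot 24 mm wide, 14 deep, open upwards. Point: midway between the forks at the slot floors' height, 62 mm above the table; x towards where the stylus's tip points, z up. At the start the stylus's centre point is within 5 mm of 7 mm above it.

How it is judged:
On the way, in this order (a step that is already met when the one before it is completed fails the run):
1. every carrier lies flat on the bed under the guard, rubber side up (angle between each of carrier0_center, carrier1_center, carrier2_center, carrier3_center's own z axis and vertical above 3.04 rad and z of carrier0_center in the frame of bed between 0.036 and 0.044 m and x of each of carrier0_center, carrier1_center, carrier2_center, carrier3_center in the frame of bed above -0.03 m and z of carrier1_center in the frame of bed between 0.036 and 0.044 m and z of carrier2_center in the frame of bed between 0.036 and 0.044 m and z of carrier3_center in the frame of bed between 0.036 and 0.044 m), for 0.2 s.
2. the start button is pushed in with the stylus tip (value of joint start above 0.0045 m and distance between stylus_tip and start_face below 0.012 m), for 0.2 s.
At the end, for the whole second after the job is handed in: Every carrier present lies flat on the bed (0.1 rad, centre 36 to 44 mm high), rubber up, centre not forward of x=-30 mm of the bed; stylus at rest in both forks (within 20 mm lengthwise, 9 mm sideways, 0.15 rad); button out (all of step 1 and linear speed of each of carrier0, carrier1, carrier2, carrier3, stylus below 0.02 m/s and x of stylus_center in the frame of rest_cradle between -0.02 and 0.02 m and y of stylus_center in the frame of rest_cradle between -0.009 and 0.009 m and z of stylus_center in the frame of rest_cradle between 0 and 0.012 m and angle between the x axis of stylus_center and the x axis of rest_cradle, either way round below 0.15 rad and x of stylus_tip in the frame of rest_cradle above 0.05 m and value of joint start below 0.002 m); the robot touches nothing.
It fails at once if a carrier is pulled out from under the guard (its centre further forward than x=-65 mm of the bed) (x of any of carrier0_center, carrier1_center, carrier2_center, carrier3_center in the frame of bed below -0.065 m).
It fails at once if the button is pushed in while a carrier is not yet turned (value of joint start above 0.0045 m and angle between any of carrier0_center, carrier1_center, carrier2_center, carrier3_center's own z axis and vertical below 2.8 rad).
It fails at once if the button is pushed in by anything but the stylus tip (value of joint start above 0.0045 m and distance between stylus_tip and start_face above 0.02 m).
Of carrier0, carrier1, carrier2, carrier3 only 2 to 4 are there at a start; the rules pass over those that are not, and their reading is None.
At some moment in a run one of carrier0, carrier1, carrier2, carrier3 may be knocked a few centimetres aside while the robot is not near it.
Once in a run the grip may slacken for a moment while it holds something.
It also fails if it takes over 210 s, if anything falls off the work surface, if the arm or the gripper's body presses on something with over 40 N, if the wrist force passes 120 N, or if a joint passes its speed limit or range.

## Working session

There is one attempt and no reset: what is moved stays moved. The work goes in short steps, Python scripts to look and compute and a tool call to move; the robot and the scene stay as the last step left them, time stands still between calls to the robot, and variables do not carry over. Pictures are saved under pics/ and viewed, at most 14 in all, crops included, and the job is handed in when it is done.

Besides the shell and the picture viewer there is one more tool, called after "Call:" by a JSON object that holds its "api" and its "payload". drive_tool: Moves the arm, as the interface text tells. Its arguments: {"type":"object","properties":{"commands":{"type":"array","items":{"type":"object","properties":{"jaw":{"type":"number"},"tx":{"type":"number"},"ty":{"type":"number"},"tz":{"type":"number"},"turn":{"type":"number"}}}},"squeeze":{"type":"number"}},"required":["commands"]}

```bash
ls; mkdir -p pics
python3 - <<'E'
from cell import arm
import cv2,numpy as np,pickle
for n in("scene","top"):
    f=arm.grab_frame(n); pickle.dump(f,open(f"pics/{n}0.pkl","wb"))
    cv2.imwrite(f"pics/{n}0.png",f["color"][:,:,::-1]); print(n,f["K"].tolist(),np.round(f["R"],3).tolist(),np.round(f["t"],3), -f["R"].T@f["t"])
s=arm.state(); print(s["time"],s["tcp_pos"],s["ee_rot"],s["opening"])
E
```

```text
pics
scene [[451.157654670581, 0.0, 308.2097989208903], [0.0, 451.157654670581, 201.72403058969326], [0.0, 0.0, 1.0]] [[0.552, 0.834, -0.019], [0.433, -0.307, -0.847], [-0.712, 0.459, -0.531]] [-0.312 -0.208  1.526] [ 1.34975872 -0.50465011  0.62760792]
top [[400.5471385963522, 0.0, 317.22284990599786], [0.0, 400.5471385963522, 199.80307116309515], [0.0, 0.0, 1.0]] [[-0.029, -0.999, -0.015], [-0.984, 0.032, -0.174], [0.175, 0.01, -0.985]] [0.021 0.615 1.044] [ 0.42309451 -0.00846574  1.13500446]
0.1 [ 0.23385841 -0.57903243  0.24353447] [ 9.81642393e-01  1.90728715e-01 -8.87135379e-05 -8.73035587e-04] 0.08684823181181069
```

View pics/scene0.png

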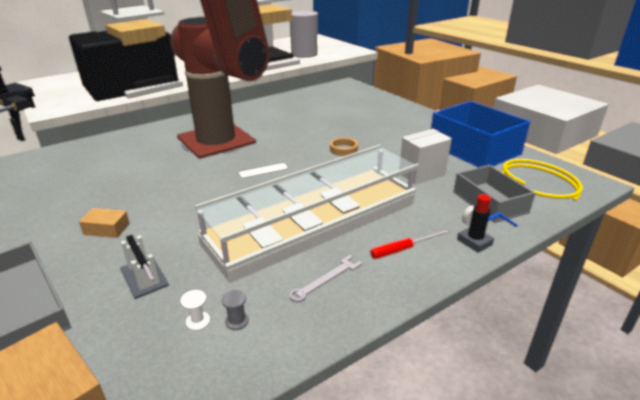

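View pics/top0.png

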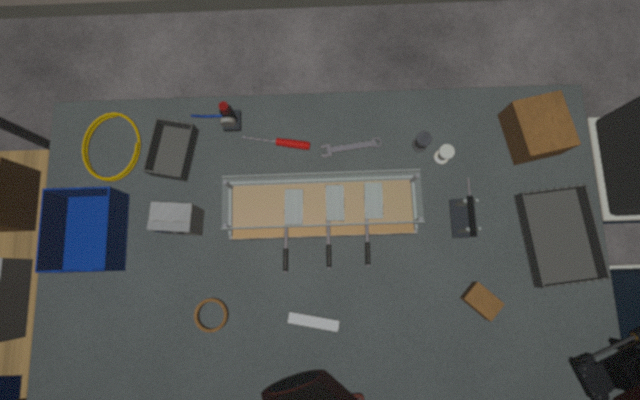

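Three carriers show in the top view, with plates at px (293,207), (334,202) and (373,200). Each has its rod on the left and its sleeve below, at (286,258), (329,255) and (367,252). The control box is at (172,218) on the left. The stylus is in its rest at (470,215) on the right, tip pointing up the picture (+x).

```bash
cat > h.py <<'E'
import cv2,numpy as np
def p2w(f,u,v,z):
    d=f["R"].T@np.linalg.solve(f["K"],[u,v,1.]); c=-f["R"].T@f["t"]
    return c+d*(z-c[2])/d[2]
def w2p(f,X):
    p=f["K"]@(f["R"]@np.asarray(X,float)+f["t"]); return p[:2]/p[2]
def crop(f,n,x0,x1,y0,y1,s):
    cv2.imwrite(f"pics/{n}.png",cv2.resize(f["color"][y0:y1,x0:x1,::-1],None,fx=s,fy=s,interpolation=cv2.INTER_CUBIC))
def dark(f,x0,x1,y0,y1,z,th=45):
    g=f["color"].max(2)[y0:y1,x0:x1]; m=(g<th).astype(np.uint8)
    n,l,st,c=cv2.connectedComponentsWithStats(m)
    for i in range(1,n):
        if st[i,4]<25: continue
        ys,xs=np.nonzero(l==i); (u,v),(w,h),a=cv2.minAreaRect(np.c_[xs,ys].astype(np.float32))
        print("dark area",st[i,4],"px",np.round(c[i]+[x0,y0],1),"rect",np.round([w,h,a],1),"xyz",np.round(p2w(f,*(c[i]+[x0,y0]),z),4))
E
python3 - <<'E'
import pickle; from h import *
f=pickle.load(open("pics/top0.pkl","rb"))
dark(f,270,385,240,275,.04); print(); dark(f,440,500,170,250,.07)
crop(f,"bed0",215,430,165,280,3.7)
a=f["color"][170:260,135:215,::-1];b=f["color"][170:260,435:515,::-1]
cv2.imwrite("pics/br0.png",cv2.resize(np.hstack([a,b]),None,fx=5,fy=5,interpolation=cv2.INTER_CUBIC))
E
```

```text
dark area 165 px [471.1 216.7] rect [38.3  5.4 84.3] xyz [ 0.5534 -0.4065  0.07  ]
```

View pics/bed0.png

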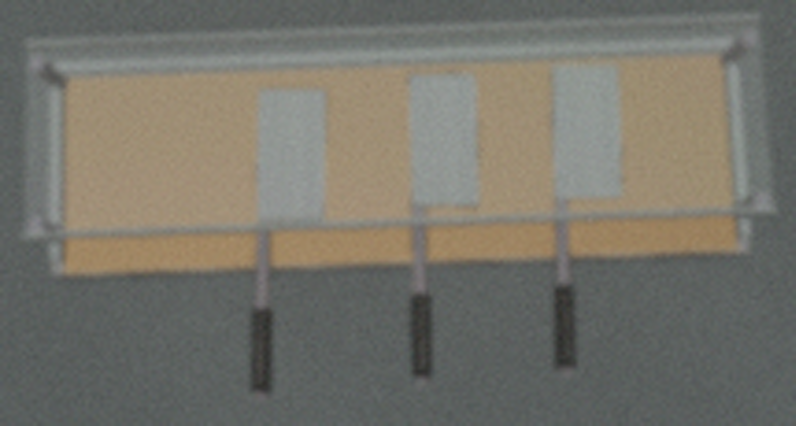

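View pics/br0.png

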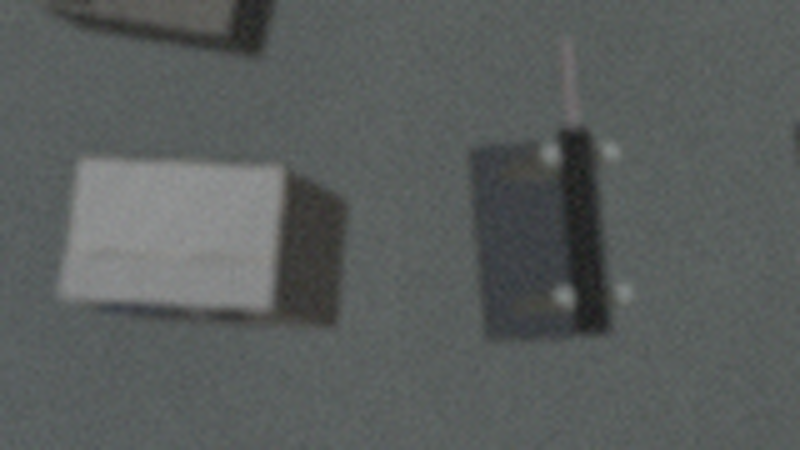

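The bed crop shows sleeves centred at crop px (261,350), (421,335) and (565,327), with plates and rods nearly parallel to x. In the second crop the box top has corners near (78,158), (286,170), (272,312) and (60,298). The stylus handle runs from (575,130) to (592,332) and its pin tip is at (567,40).

Run:
```python
import pickle; from h import *
f=pickle.load(open("pics/top0.pkl","rb"))
c=lambda p,o,s:(np.array(p)+.5)/s-.5+o
P=lambda n,p,o,s,z:print(n,np.round(p2w(f,*c(p,o,s),z),4)[:2])
o=(215,165);s=3.7
for n,ps in dict(L=[(261,310),(261,350),(261,391),(264,232)],M=[(420,294),(421,335),(422,376),(417,222)],R=[(564,286),(565,327),(566,368),(561,212)]).items():
    for p in ps: P(n,p,o,s,.04)
for p in [(258,91),(325,88),(323,218),(410,76),(475,73),(478,205),(554,66),(617,64),(621,195)]: P("plate",p,o,s,.045)
for p in [(55,274),(748,250)]: P("bedfront z35",p,o,s,.035)
for p in [(25,238),(772,211),(760,15),(27,40)]: P("guard z114",p,o,s,.114)
for p in [(78,158),(286,170),(272,312),(60,298)]: P("box",p,(135,170),5,.115)
o=(435-80,170) # right half of composite starts at crop x=400
for n,p,z in [("hback L",(576,332),.076),("hback R",(608,332),.076),("hfront",(576,130),.076),("tip",(567,40),.069)]: P(n,p,o,5,z)
```

```text
L [0.486  0.0934]
L [0.4569 0.0939]
L [0.4273 0.0943]
L [0.5435 0.0903]
M [ 0.4942 -0.0239]
M [ 0.4642 -0.0236]
M [ 0.4346 -0.0233]
M [ 0.5474 -0.0234]
R [ 0.4968 -0.1299]
R [ 0.4669 -0.1291]
R [ 0.4373 -0.1283]
R [ 0.5515 -0.1304]
plate [0.6494 0.0927]
plate [0.6501 0.0423]
plate [0.552 0.046]
plate [ 0.6572 -0.0219]
plate [ 0.6579 -0.0707]
plate [ 0.5581 -0.0689]
plate [ 0.6613 -0.1302]
plate [ 0.6613 -0.1775]
plate [ 0.5622 -0.1748]
bedfront z35 [0.5175 0.2468]
bedfront z35 [ 0.5195 -0.2677]
guard z114 [0.5363 0.2495]
guard z114 [ 0.539  -0.2676]
guard z114 [ 0.6783 -0.2696]
guard z114 [0.6773 0.2498]
box [0.6144 0.436 ]
box [0.6046 0.3271]
box [0.531  0.3324]
box [0.5416 0.4421]
hback L [ 0.5017 -0.3961]
hback R [ 0.5012 -0.4128]
hfront [ 0.6094 -0.4064]
tip [ 0.6604 -0.4089]
```

Call:
{"api": "drive_tool", "payload": {"commands": [{"tx": 0.279,"ty": 0.562,"tz": 0,"turn": -0.245,"jaw": 0.5},{"tx": 0.279,"ty": 0.562,"tz": 0,"turn": -0.245,"jaw": 0.5},{"tx": 0.279,"ty": 0.562,"tz": 0,"turn": -0.245,"jaw": 0.5},{"tx": 0.279,"ty": 0.562,"tz": 0,"turn": -0.245,"jaw": 0.5},{"tx": 0.279,"ty": 0.562,"tz": 0,"turn": -0.245,"jaw": 0.5},{"tx": 0.279,"ty": 0.562,"tz": 0,"turn": -0.245,"jaw": 0.5},{"tx": 0.279,"ty": 0.562,"tz": 0,"turn": -0.245,"jaw": 0.5},{"tx": 0.279,"ty": 0.562,"tz": 0,"turn": -0.245,"jaw": 0.5},{"tx": 0.279,"ty": 0.562,"tz": 0,"turn": -0.245,"jaw": 0.5},{"tx": 0.279,"ty": 0.562,"tz": 0,"turn": -0.245,"jaw": 0.5},{"tx": 0.279,"ty": 0.562,"tz": -0.1,"turn": -0.245,"jaw": 0.5},{"tx": 0.279,"ty": 0.562,"tz": -0.1,"turn": -0.245,"jaw": 0.5}], "squeeze": 40}}

```text
time: 1.3
tcp_pos: [0.4571, -0.1275, 0.1624]
ee_rot: [1.0, 0.002, -0.0, -0.0]
wrist_force: [-0.4, 0.2, -0.7]
opening: 0.0435
grip_force: 0.0
```

Call:
{"api": "drive_tool", "payload": {"commands": [{"tz": -0.06},{"tz": -0.12},{"tz": -0.15},{"tz": -0.15},{"tz": -0.15,"jaw": 0},{"tz": -0.15,"jaw": 0},{"tz": -0.15,"jaw": 0},{"tz": -0.15,"jaw": 0},{"tz": -0.15,"jaw": 0}]}}

```text
validation failed for argument at $.co...
```

Call:
{"api": "drive_tool", "payload": {"commands": [{"tx": 0,"ty": 0,"tz": -0.06,"turn": 0,"jaw": 0.5},{"tx": 0,"ty": 0,"tz": -0.12,"turn": 0,"jaw": 0.5},{"tx": 0,"ty": 0,"tz": -0.15,"turn": 0,"jaw": 0.5},{"tx": 0,"ty": 0,"tz": -0.15,"turn": 0,"jaw": 0.5},{"tx": 0,"ty": 0,"tz": -0.15,"turn": 0,"jaw": 0},{"tx": 0,"ty": 0,"tz": -0.15,"turn": 0,"jaw": 0},{"tx": 0,"ty": 0,"tz": -0.15,"turn": 0,"jaw": 0},{"tx": 0,"ty": 0,"tz": -0.15,"turn": 0,"jaw": 0},{"tx": 0,"ty": 0,"tz": -0.15,"turn": 0,"jaw": 0}], "squeeze": 40}}

```text
time: 2.2
tcp_pos: [0.4579, -0.1303, 0.0455]
ee_rot: [1.0, -0.001, 0.001, 0.0]
wrist_force: [0.8, 0.0, 0.6]
opening: 0.0128
grip_force: 40.0
```

Call:
{"api": "drive_tool", "payload": {"commands": [{"tx": 0,"ty": 0,"tz": 0.012,"turn": 0,"jaw": 0},{"tx": 0,"ty": -0.005,"tz": 0.022,"turn": 0,"jaw": 0},{"tx": 0,"ty": -0.012,"tz": 0.032,"turn": 0,"jaw": 0},{"tx": 0,"ty": -0.02,"tz": 0.04,"turn": 0,"jaw": 0},{"tx": 0,"ty": -0.03,"tz": 0.047,"turn": 0,"jaw": 0},{"tx": 0,"ty": -0.04,"tz": 0.052,"turn": 0,"jaw": 0},{"tx": 0,"ty": -0.052,"tz": 0.054,"turn": 0,"jaw": 0},{"tx": 0,"ty": -0.064,"tz": 0.054,"turn": 0,"jaw": 0},{"tx": 0,"ty": -0.074,"tz": 0.053,"turn": 0,"jaw": 0},{"tx": 0,"ty": -0.082,"tz": 0.051,"turn": 0,"jaw": 0},{"tx": 0,"ty": -0.082,"tz": 0.051,"turn": 0,"jaw": 0}], "squeeze": 40}}

```text
time: 3.3
tcp_pos: [0.4569, -0.1962, 0.0848]
ee_rot: [1.0, -0.001, -0.0, -0.0]
wrist_force: [0.1, -1.1, -1.0]
opening: 0.0126
grip_force: 40.0
```

Run:
```python
from cell import arm
from h import *
f=arm.grab_frame("scene"); crop(f,"s1",185,425,140,280,3.3); s=arm.state(); print(s["tcp_pos"],s["opening"],s["wrist_force"])
```

```text
[ 0.45688393 -0.19573898  0.08483313] 0.012750164707368169 [-0.11747897 -0.30527131 -0.28720952]
```

View pics/s1.png

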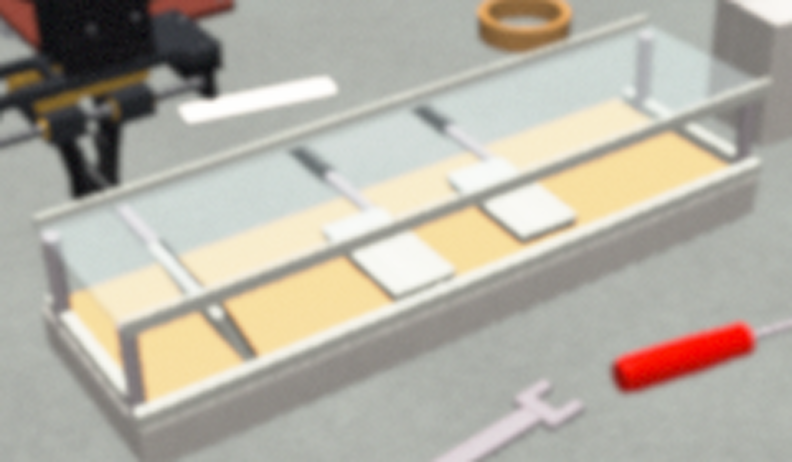

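The plate hangs nearly upright from the sleeve at crop px (190,290), clear of the guard. I'll continue the tip-over, lowering while moving to -y.

Call:
{"api": "drive_tool", "payload": {"commands": [{"tx": 0,"ty": -0.01,"tz": -0.004,"turn": 0,"jaw": 0},{"tx": 0,"ty": -0.018,"tz": -0.01,"turn": 0,"jaw": 0},{"tx": 0,"ty": -0.025,"tz": -0.017,"turn": 0,"jaw": 0},{"tx": 0,"ty": -0.031,"tz": -0.025,"turn": 0,"jaw": 0},{"tx": 0,"ty": -0.036,"tz": -0.033,"turn": 0,"jaw": 0},{"tx": 0,"ty": -0.04,"tz": -0.041,"turn": 0,"jaw": 0},{"tx": 0,"ty": -0.042,"tz": -0.048,"turn": 0,"jaw": 0},{"tx": 0,"ty": -0.042,"tz": -0.05,"turn": 0,"jaw": 0},{"tx": 0,"ty": -0.042,"tz": -0.05,"turn": 0,"jaw": 0}], "squeeze": 40}}

```text
time: 4.25
tcp_pos: [0.457, -0.2291, 0.0451]
ee_rot: [1.0, -0.0, -0.0, -0.0]
wrist_force: [-0.1, 0.6, 2.1]
opening: 0.0124
grip_force: 40.0
```

Run:
```python
from cell import arm
from h import *
f=arm.grab_frame("scene"); crop(f,"s2",185,425,140,280,3.3); s=arm.state(); print(s["tcp_pos"],s["opening"],s["wrist_force"])
```

```text
[ 0.45711729 -0.2290868   0.04537696] 0.012677950869092725 [-1.96677154  0.49362588  1.50879277]
```

View pics/s2.png

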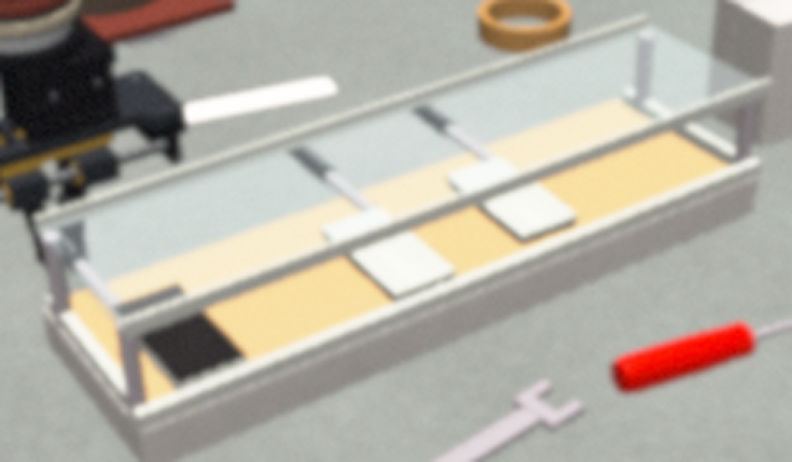

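The first carrier is flat with its black side up, at crop px (190,345). Next I'll release it and go above the middle one.

Call:
{"api": "drive_tool", "payload": {"commands": [{"tx": 0,"ty": 0,"tz": 0,"turn": 0,"jaw": 0.4},{"tx": 0,"ty": 0,"tz": 0,"turn": 0,"jaw": 0.4},{"tx": 0,"ty": 0,"tz": 0,"turn": 0,"jaw": 0.4},{"tx": 0,"ty": 0,"tz": 0.06,"turn": 0,"jaw": 0.4},{"tx": 0,"ty": 0,"tz": 0.11,"turn": 0,"jaw": 0.5},{"tx": 0,"ty": 0.06,"tz": 0.11,"turn": 0,"jaw": 0.5},{"tx": 0,"ty": 0.12,"tz": 0.11,"turn": 0,"jaw": 0.5},{"tx": 0,"ty": 0.18,"tz": 0.11,"turn": 0,"jaw": 0.5},{"tx": 0,"ty": 0.24,"tz": 0.11,"turn": 0,"jaw": 0.5},{"tx": 0,"ty": 0.258,"tz": 0.11,"turn": 0,"jaw": 0.5},{"tx": 0,"ty": 0.258,"tz": 0.11,"turn": 0,"jaw": 0.5}]}}

```text
time: 5.4
tcp_pos: [0.4571, -0.0206, 0.1335]
ee_rot: [1.0, 0.001, 0.0, -0.0]
wrist_force: [-0.1, -0.8, -0.2]
opening: 0.0436
grip_force: 0.0
```

Run:
```python
from cell import arm
from h import *
f=arm.grab_frame("scene"); crop(f,"s3",185,425,140,280,3.3); s=arm.state(); print(s["tcp_pos"],s["opening"],s["wrist_force"])
for X in [(.457,-.0235,.04),(.457,.094,.04)]: print((w2p(f,X)-[185,140])*3.3)
```

```text
[ 0.45732968 -0.02193189  0.13354479] 0.04377052239464992 [-0.33954635  0.49243207  0.38420574]
[304.08302059 156.97181393]
[427.86612829 115.15102753]
```

View pics/s3.png

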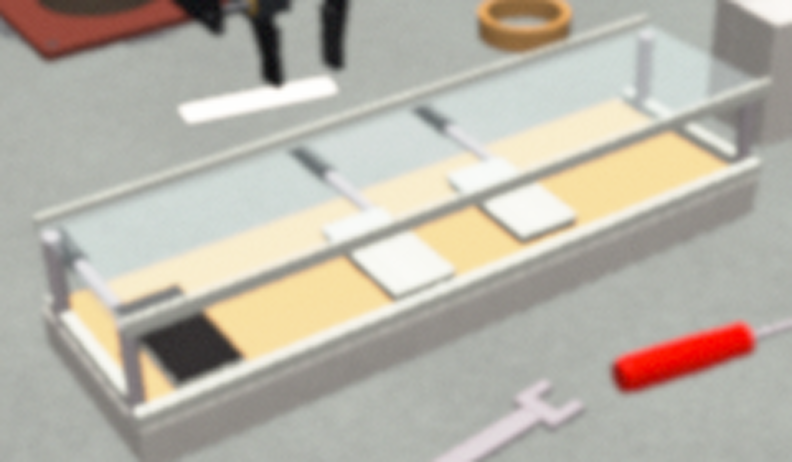

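The first carrier is still black side up at (190,345), and the middle and left carriers haven't moved (sleeves at (305,158) and (430,117)). I'll descend and grip the middle one.

Call:
{"api": "drive_tool", "payload": {"commands": [{"tx": 0,"ty": 0,"tz": -0.06,"turn": 0,"jaw": 0.5},{"tx": 0,"ty": 0,"tz": -0.11,"turn": 0,"jaw": 0.5},{"tx": 0,"ty": 0,"tz": -0.11,"turn": 0,"jaw": 0.5},{"tx": 0,"ty": 0,"tz": -0.11,"turn": 0,"jaw": 0},{"tx": 0,"ty": 0,"tz": -0.11,"turn": 0,"jaw": 0},{"tx": 0,"ty": 0,"tz": -0.11,"turn": 0,"jaw": 0},{"tx": 0,"ty": 0,"tz": -0.11,"turn": 0,"jaw": 0},{"tx": 0,"ty": 0,"tz": -0.11,"turn": 0,"jaw": 0}], "squeeze": 40}}

```text
time: 6.25
tcp_pos: [0.4582, -0.023, 0.0465]
ee_rot: [1.0, -0.001, 0.001, 0.0]
wrist_force: [0.5, -0.4, 0.8]
opening: 0.013
grip_force: 40.0
```

Call:
{"api": "drive_tool", "payload": {"commands": [{"tx": 0,"ty": 0,"tz": 0.012,"turn": 0,"jaw": 0},{"tx": 0,"ty": -0.005,"tz": 0.022,"turn": 0,"jaw": 0},{"tx": 0,"ty": -0.012,"tz": 0.032,"turn": 0,"jaw": 0},{"tx": 0,"ty": -0.02,"tz": 0.04,"turn": 0,"jaw": 0},{"tx": 0,"ty": -0.03,"tz": 0.047,"turn": 0,"jaw": 0},{"tx": 0,"ty": -0.04,"tz": 0.052,"turn": 0,"jaw": 0},{"tx": 0,"ty": -0.052,"tz": 0.054,"turn": 0,"jaw": 0},{"tx": 0,"ty": -0.064,"tz": 0.054,"turn": 0,"jaw": 0},{"tx": 0,"ty": -0.074,"tz": 0.053,"turn": 0,"jaw": 0},{"tx": 0,"ty": -0.082,"tz": 0.051,"turn": 0,"jaw": 0},{"tx": 0,"ty": -0.082,"tz": 0.051,"turn": 0,"jaw": 0}], "squeeze": 40}}

```text
time: 7.35
tcp_pos: [0.457, -0.0891, 0.0857]
ee_rot: [1.0, -0.001, -0.0, -0.0]
wrist_force: [-0.4, -0.1, 0.1]
opening: 0.013
grip_force: 40.0
```

Call:
{"api": "drive_tool", "payload": {"commands": [{"tx": 0,"ty": -0.01,"tz": -0.004,"turn": 0,"jaw": 0},{"tx": 0,"ty": -0.018,"tz": -0.01,"turn": 0,"jaw": 0},{"tx": 0,"ty": -0.025,"tz": -0.017,"turn": 0,"jaw": 0},{"tx": 0,"ty": -0.031,"tz": -0.025,"turn": 0,"jaw": 0},{"tx": 0,"ty": -0.036,"tz": -0.033,"turn": 0,"jaw": 0},{"tx": 0,"ty": -0.04,"tz": -0.041,"turn": 0,"jaw": 0},{"tx": 0,"ty": -0.042,"tz": -0.048,"turn": 0,"jaw": 0},{"tx": 0,"ty": -0.042,"tz": -0.05,"turn": 0,"jaw": 0},{"tx": 0,"ty": -0.042,"tz": -0.05,"turn": 0,"jaw": 0}], "squeeze": 40}}

```text
time: 8.25
tcp_pos: [0.4569, -0.1218, 0.0459]
ee_rot: [1.0, -0.0, -0.001, -0.0]
wrist_force: [-1.8, 0.5, 2.7]
opening: 0.0127
grip_force: 40.0
```

Run:
```python
from cell import arm
from h import *
f=arm.grab_frame("scene"); crop(f,"s4",185,425,140,280,3.3); s=arm.state(); print(s["tcp_pos"],s["opening"],s["wrist_force"])
```

```text
[ 0.45705064 -0.12184025  0.04618725] 0.01268257888955997 [-0.92000087 -0.04770717  1.33697998]
```

View pics/s4.png

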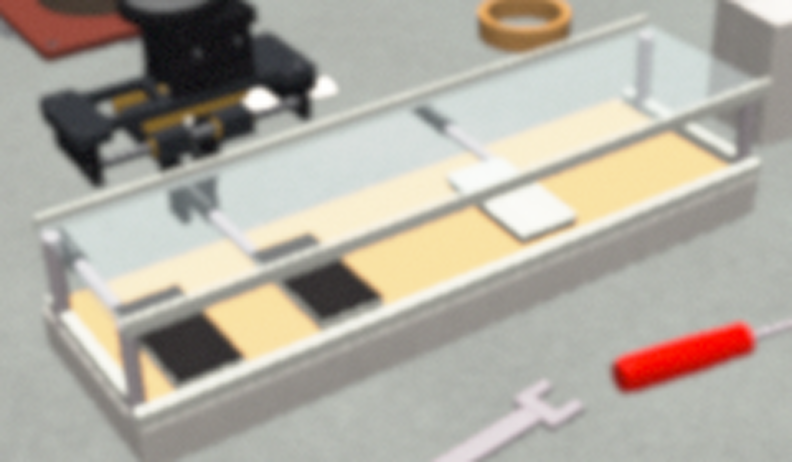

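The middle carrier is now black side up at (330,290), and the left one hasn't moved. I'll release and go to the left one.

Call:
{"api": "drive_tool", "payload": {"commands": [{"tx": 0,"ty": 0,"tz": 0,"turn": 0,"jaw": 0.4},{"tx": 0,"ty": 0,"tz": 0,"turn": 0,"jaw": 0.4},{"tx": 0,"ty": 0,"tz": 0,"turn": 0,"jaw": 0.4},{"tx": 0,"ty": 0,"tz": 0.06,"turn": 0,"jaw": 0.4},{"tx": 0,"ty": 0,"tz": 0.11,"turn": 0,"jaw": 0.5},{"tx": 0,"ty": 0.06,"tz": 0.11,"turn": 0,"jaw": 0.5},{"tx": 0,"ty": 0.12,"tz": 0.11,"turn": 0,"jaw": 0.5},{"tx": 0,"ty": 0.18,"tz": 0.11,"turn": 0,"jaw": 0.5},{"tx": 0,"ty": 0.24,"tz": 0.11,"turn": 0,"jaw": 0.5},{"tx": 0,"ty": 0.27,"tz": 0.11,"turn": 0,"jaw": 0.5},{"tx": 0,"ty": 0.27,"tz": 0.11,"turn": 0,"jaw": 0.5}]}}

```text
time: 9.4
tcp_pos: [0.457, 0.0969, 0.1343]
ee_rot: [1.0, 0.002, 0.0, -0.0]
wrist_force: [0.3, -0.2, 0.4]
opening: 0.0437
grip_force: 0.0
```

Run:
```python
from cell import arm
from h import *
f=arm.grab_frame("scene"); a=f["color"][140:280,185:425,::-1]
b=cv2.resize(cv2.imread("pics/s4.png"),(240,140),interpolation=cv2.INTER_AREA)
d=np.abs(cv2.GaussianBlur(a,(5,5),0).astype(int)-cv2.GaussianBlur(b,(5,5),0)).max(2)
d[:70,:130]=0
print(arm.state()["tcp_pos"],(d>45).sum(),np.argwhere(d>45)[:5].tolist()); cv2.imwrite("pics/s5.png",cv2.resize(a,None,fx=3.3,fy=3.3))
```

```text
[0.45709455 0.09528399 0.13423299] 71 [[0, 135], [0, 136], [0, 137], [0, 138], [0, 139]]
```

Call:
{"api": "drive_tool", "payload": {"commands": [{"tx": 0,"ty": 0,"tz": -0.06,"turn": 0,"jaw": 0.5},{"tx": 0,"ty": 0,"tz": -0.11,"turn": 0,"jaw": 0.5},{"tx": 0,"ty": 0,"tz": -0.11,"turn": 0,"jaw": 0.5},{"tx": 0,"ty": 0,"tz": -0.11,"turn": 0,"jaw": 0},{"tx": 0,"ty": 0,"tz": -0.11,"turn": 0,"jaw": 0},{"tx": 0,"ty": 0,"tz": -0.11,"turn": 0,"jaw": 0},{"tx": 0,"ty": 0,"tz": -0.11,"turn": 0,"jaw": 0},{"tx": 0,"ty": 0,"tz": -0.11,"turn": 0,"jaw": 0}], "squeeze": 40}}

```text
time: 10.25
tcp_pos: [0.4581, 0.094, 0.0473]
ee_rot: [1.0, -0.001, 0.001, 0.0]
wrist_force: [0.2, -0.3, 0.5]
opening: 0.0129
grip_force: 39.9
```

Call:
{"api": "drive_tool", "payload": {"commands": [{"tx": 0,"ty": 0,"tz": 0.012,"turn": 0,"jaw": 0},{"tx": 0,"ty": -0.005,"tz": 0.022,"turn": 0,"jaw": 0},{"tx": 0,"ty": -0.012,"tz": 0.032,"turn": 0,"jaw": 0},{"tx": 0,"ty": -0.02,"tz": 0.04,"turn": 0,"jaw": 0},{"tx": 0,"ty": -0.03,"tz": 0.047,"turn": 0,"jaw": 0},{"tx": 0,"ty": -0.04,"tz": 0.052,"turn": 0,"jaw": 0},{"tx": 0,"ty": -0.052,"tz": 0.054,"turn": 0,"jaw": 0},{"tx": 0,"ty": -0.064,"tz": 0.054,"turn": 0,"jaw": 0},{"tx": 0,"ty": -0.074,"tz": 0.053,"turn": 0,"jaw": 0},{"tx": 0,"ty": -0.082,"tz": 0.051,"turn": 0,"jaw": 0},{"tx": 0,"ty": -0.082,"tz": 0.051,"turn": 0,"jaw": 0}], "squeeze": 40}}

```text
time: 11.35
tcp_pos: [0.457, 0.0276, 0.0864]
ee_rot: [1.0, -0.001, -0.0, 0.0]
wrist_force: [0.1, -0.1, -1.1]
opening: 0.0125
grip_force: 39.9
```

Call:
{"api": "drive_tool", "payload": {"commands": [{"tx": 0,"ty": -0.01,"tz": -0.004,"turn": 0,"jaw": 0},{"tx": 0,"ty": -0.018,"tz": -0.01,"turn": 0,"jaw": 0},{"tx": 0,"ty": -0.025,"tz": -0.017,"turn": 0,"jaw": 0},{"tx": 0,"ty": -0.031,"tz": -0.025,"turn": 0,"jaw": 0},{"tx": 0,"ty": -0.036,"tz": -0.033,"turn": 0,"jaw": 0},{"tx": 0,"ty": -0.04,"tz": -0.041,"turn": 0,"jaw": 0},{"tx": 0,"ty": -0.042,"tz": -0.048,"turn": 0,"jaw": 0},{"tx": 0,"ty": -0.042,"tz": -0.05,"turn": 0,"jaw": 0},{"tx": 0,"ty": -0.042,"tz": -0.05,"turn": 0,"jaw": 0}], "squeeze": 40}}

```text
time: 12.25
tcp_pos: [0.4569, -0.0051, 0.0467]
ee_rot: [1.0, -0.0, -0.0, -0.0]
wrist_force: [-1.1, 0.4, 1.6]
opening: 0.0128
grip_force: 40.0
```

Run:
```python
from cell import arm
from h import *
f=arm.grab_frame("scene"); crop(f,"s6",185,425,140,280,3.3); s=arm.state(); print(s["tcp_pos"],s["opening"],s["wrist_force"])
```

```text
[ 0.45710483 -0.005084    0.04696371] 0.012788833314209916 [-1.69450211  0.32247672  1.43340947]
```

View pics/s6.png

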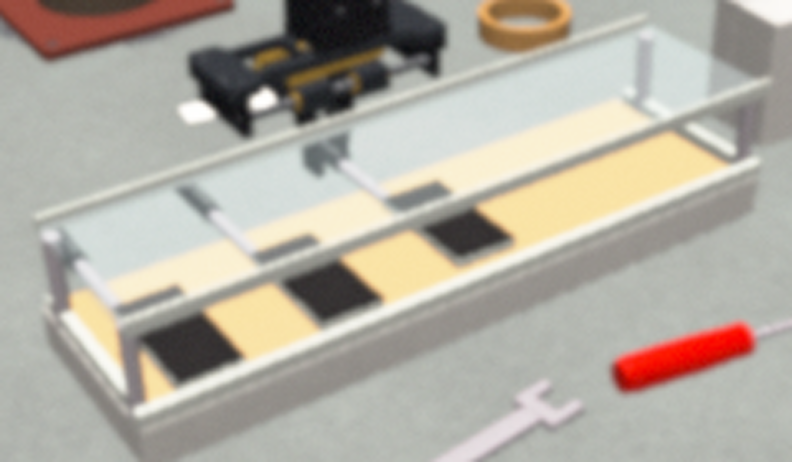

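All three carriers are black side up, at (190,345), (330,290) and (465,230). I'll release and go above the stylus.

Call:
{"api": "drive_tool", "payload": {"commands": [{"tx": 0,"ty": 0,"tz": 0,"turn": 0,"jaw": 0.4},{"tx": 0,"ty": 0,"tz": 0,"turn": 0,"jaw": 0.4},{"tx": 0,"ty": 0,"tz": 0,"turn": 0,"jaw": 0.4},{"tx": 0,"ty": 0,"tz": 0.06,"turn": 0,"jaw": 0.4},{"tx": 0,"ty": 0,"tz": 0.12,"turn": 0,"jaw": 0.5},{"tx": 0,"ty": 0,"tz": 0.18,"turn": 0,"jaw": 0.5},{"tx": 0.015,"ty": -0.06,"tz": 0.2,"turn": 0,"jaw": 0.5},{"tx": 0.03,"ty": -0.12,"tz": 0.2,"turn": 0,"jaw": 0.5},{"tx": 0.045,"ty": -0.18,"tz": 0.2,"turn": 0,"jaw": 0.5},{"tx": 0.06,"ty": -0.24,"tz": 0.2,"turn": 0,"jaw": 0.5},{"tx": 0.075,"ty": -0.3,"tz": 0.2,"turn": -0.016,"jaw": 0.5},{"tx": 0.09,"ty": -0.36,"tz": 0.2,"turn": -0.016,"jaw": 0.5}]}}

```text
time: 13.5
tcp_pos: [0.5295, -0.2952, 0.207]
ee_rot: [1.0, -0.014, 0.0, 0.0]
wrist_force: [0.4, 0.8, -0.0]
opening: 0.0434
grip_force: 0.0
```

Call:
{"api": "drive_tool", "payload": {"commands": [{"tx": 0.015,"ty": -0.05,"tz": 0,"turn": 0,"jaw": 0.5},{"tx": 0.03,"ty": -0.1,"tz": 0,"turn": 0,"jaw": 0.5},{"tx": 0.039,"ty": -0.14,"tz": 0,"turn": 0,"jaw": 0.5},{"tx": 0.039,"ty": -0.14,"tz": -0.03,"turn": 0,"jaw": 0.5},{"tx": 0.039,"ty": -0.14,"tz": -0.06,"turn": 0,"jaw": 0.5},{"tx": 0.039,"ty": -0.14,"tz": -0.06,"turn": 0,"jaw": 0.5}]}}

```text
time: 14.1
tcp_pos: [0.5582, -0.4036, 0.154]
ee_rot: [1.0, -0.013, -0.003, -0.003]
wrist_force: [-0.4, 0.7, -0.8]
opening: 0.0432
grip_force: 0.0
```

Run:
```python
from cell import arm
from h import *
f=arm.grab_frame("scene"); a=f["color"][140:280,185:425,::-1]; b=f["color"][200:320,90:210,::-1]
cv2.imwrite("pics/s7.png",np.hstack([cv2.resize(a,(480,280)),cv2.resize(b,(280,280))])); s=arm.state(); print(s["tcp_pos"],s["ee_rot"])
```

```text
[ 0.55919508 -0.40406365  0.15641523] [ 0.99991035 -0.01315061 -0.00186273 -0.00170007]
```

View pics/s7.png

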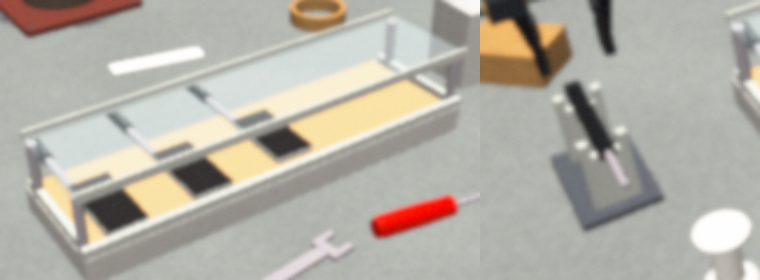

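All three carriers lie black side up, and the stylus sits in its rest right under the open fingers, in the right half of the picture. I'll descend and grip it.

Call:
{"api": "drive_tool", "payload": {"commands": [{"tx": 0,"ty": 0,"tz": -0.04,"turn": 0,"jaw": 0.5},{"tx": 0,"ty": 0,"tz": -0.08,"turn": 0,"jaw": 0.5},{"tx": 0,"ty": 0,"tz": -0.107,"turn": 0,"jaw": 0.5},{"tx": 0,"ty": 0,"tz": -0.107,"turn": 0,"jaw": 0.5},{"tx": 0,"ty": 0,"tz": -0.107,"turn": 0,"jaw": 0},{"tx": 0,"ty": 0,"tz": -0.107,"turn": 0,"jaw": 0},{"tx": 0,"ty": 0,"tz": -0.107,"turn": 0,"jaw": 0},{"tx": 0,"ty": 0,"tz": -0.107,"turn": 0,"jaw": 0},{"tx": 0,"ty": 0,"tz": -0.107,"turn": 0,"jaw": 0}], "squeeze": 50}}

```text
time: 15.05
tcp_pos: [0.5609, -0.4056, 0.0746]
ee_rot: [1.0, -0.013, 0.001, 0.001]
wrist_force: [-1.2, 0.6, 2.6]
opening: 0.0138
grip_force: 50.0
```

Call:
{"api": "drive_tool", "payload": {"commands": [{"tx": 0,"ty": 0,"tz": 0.04,"turn": 0,"jaw": 0},{"tx": 0,"ty": 0,"tz": 0.08,"turn": 0,"jaw": 0},{"tx": 0,"ty": 0,"tz": 0.13,"turn": 0,"jaw": 0},{"tx": -0.04,"ty": 0.04,"tz": 0.13,"turn": 0,"jaw": 0},{"tx": -0.08,"ty": 0.08,"tz": 0.13,"turn": 0,"jaw": 0},{"tx": -0.12,"ty": 0.13,"tz": 0.13,"turn": 0,"jaw": 0},{"tx": -0.15,"ty": 0.18,"tz": 0.13,"turn": 0,"jaw": 0},{"tx": -0.18,"ty": 0.23,"tz": 0.13,"turn": 0,"jaw": 0},{"tx": -0.1925,"ty": 0.28,"tz": 0.13,"turn": -0.02,"jaw": 0},{"tx": -0.1925,"ty": 0.33,"tz": 0.13,"turn": -0.044,"jaw": 0},{"tx": -0.1925,"ty": 0.38,"tz": 0.13,"turn": -0.044,"jaw": 0},{"tx": -0.1925,"ty": 0.43,"tz": 0.13,"turn": -0.044,"jaw": 0}], "squeeze": 50}}

```text
time: 16.25
tcp_pos: [0.4061, -0.0598, 0.1777]
ee_rot: [0.999, -0.048, 0.001, 0.0]
wrist_force: [0.4, -0.3, -0.1]
opening: 0.0136
grip_force: 50.0
```

Call:
{"api": "drive_tool", "payload": {"commands": [{"tx": 0,"ty": 0.05,"tz": 0,"turn": 0,"jaw": 0},{"tx": 0,"ty": 0.1,"tz": 0,"turn": 0,"jaw": 0},{"tx": 0,"ty": 0.15,"tz": 0,"turn": 0,"jaw": 0},{"tx": 0,"ty": 0.2,"tz": 0,"turn": 0,"jaw": 0},{"tx": 0,"ty": 0.25,"tz": 0,"turn": 0,"jaw": 0},{"tx": 0,"ty": 0.3,"tz": 0,"turn": 0,"jaw": 0},{"tx": 0,"ty": 0.35,"tz": 0,"turn": 0,"jaw": 0},{"tx": 0,"ty": 0.4,"tz": 0,"turn": 0,"jaw": 0},{"tx": 0,"ty": 0.45,"tz": 0,"turn": 0,"jaw": 0},{"tx": 0,"ty": 0.5,"tz": -0.05,"turn": 0,"jaw": 0},{"tx": 0,"ty": 0.55,"tz": -0.1,"turn": 0,"jaw": 0},{"tx": 0,"ty": 0.5765,"tz": -0.129,"turn": 0,"jaw": 0}], "squeeze": 50}}

```text
time: 17.45
tcp_pos: [0.406, 0.4019, 0.073]
ee_rot: [0.999, -0.047, 0.0, -0.0]
wrist_force: [1.0, 0.3, -0.4]
opening: 0.0134
grip_force: 50.0
```

Call:
{"api": "drive_tool", "payload": {"commands": [{"tx": 0,"ty": 0,"tz": 0,"turn": 0,"jaw": 0},{"tx": 0,"ty": 0,"tz": 0,"turn": 0,"jaw": 0}]}}

```text
time: 17.65
tcp_pos: [0.4053, 0.3998, 0.0727]
ee_rot: [0.999, -0.047, -0.001, 0.001]
wrist_force: [0.7, 0.6, 0.5]
opening: 0.0136
grip_force: 50.0
```

Run:
```python
from cell import arm
from h import *
f=arm.grab_frame("scene"); g=arm.grab_frame("top"); s=arm.state(); print(s["tcp_pos"],s["ee_rot"],s["opening"])
a=g["color"][170:290,130:230,::-1]; b=f["color"][120:240,340:490,::-1]; c=f["color"][140:280,185:425,::-1]
cv2.imwrite("pics/s8.png",np.hstack([cv2.resize(a,(500,600),interpolation=cv2.INTER_CUBIC),np.vstack([cv2.resize(b,(300,240)),cv2.resize(c,(300,175)),np.zeros((185,300,3),np.uint8)])]))
t=np.array(s["tcp_pos"]); d=np.array([.9954,-.0957,0]); 
for X in [t+.1*d-[0,0,.0056],t-[0,0,0.0056]-.06*d,(.5363,.3873,.115)]: print(X,(w2p(g,X)-[130,170])*5)
```

```text
[0.4073544  0.40004873 0.07566298] [ 9.98858335e-01 -4.77578213e-02  9.42329094e-04 -5.73548579e-04] 0.01359038466408991
[0.5068944  0.39047873 0.07006298] [213.1170954  366.51686977]
[0.3476304  0.40579073 0.07006298] [173.39466144 675.28545503]
(0.5363, 0.3873, 0.115) [188.77901753 302.94250699]
```

View pics/s8.png

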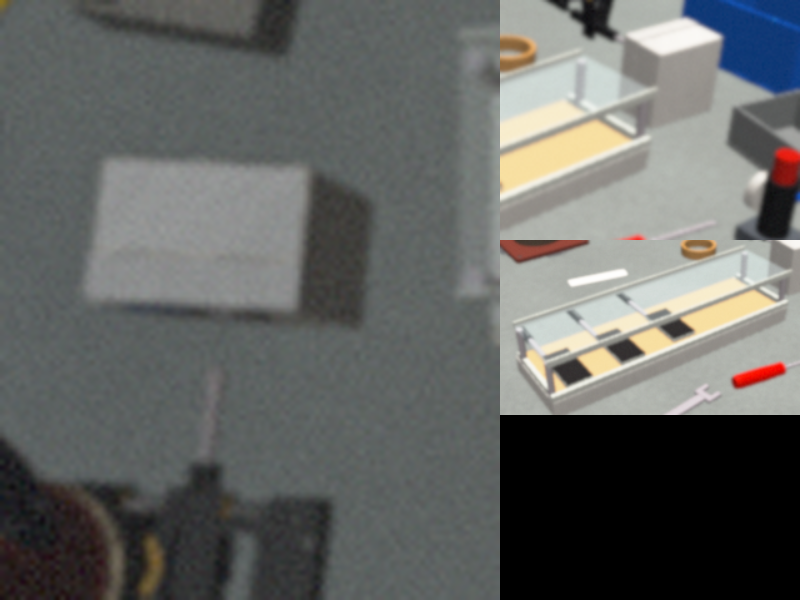

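The pin tip is at (216,366), 0.6 source pixels from where I predicted, and points at the box's front-face centre. The carriers are still turned. I'll advance.

Call:
{"api": "drive_tool", "payload": {"commands": [{"tx": 0.015,"ty": 0,"tz": 0,"turn": 0,"jaw": 0},{"tx": 0.03,"ty": -0.002,"tz": 0,"turn": 0,"jaw": 0},{"tx": 0.045,"ty": -0.003,"tz": 0,"turn": 0,"jaw": 0},{"tx": 0.055,"ty": -0.004,"tz": 0,"turn": 0,"jaw": 0},{"tx": 0.055,"ty": -0.004,"tz": 0,"turn": 0,"jaw": 0},{"tx": 0.055,"ty": -0.004,"tz": 0,"turn": 0,"jaw": 0}]}}

```text
time: 18.35
tcp_pos: [0.4506, 0.3965, 0.0739]
ee_rot: [0.999, -0.048, -0.0, 0.0]
wrist_force: [0.2, -0.4, -0.4]
opening: 0.0134
grip_force: 50.0
```

Call:
{"api": "drive_tool", "payload": {"commands": [{"tx": 0.003,"ty": 0,"tz": 0,"turn": 0,"jaw": 0},{"tx": 0.006,"ty": -0.001,"tz": 0,"turn": 0,"jaw": 0},{"tx": 0.006,"ty": -0.001,"tz": 0,"turn": 0,"jaw": 0}]}}

```text
time: 18.65
tcp_pos: [0.4546, 0.3962, 0.0738]
ee_rot: [0.999, -0.047, -0.001, 0.0]
wrist_force: [-2.6, 0.1, -0.5]
opening: 0.0135
grip_force: 50.0
```

Call:
{"api": "drive_tool", "payload": {"commands": [{"tx": 0.003,"ty": 0,"tz": 0,"turn": 0,"jaw": 0},{"tx": 0.006,"ty": -0.001,"tz": 0,"turn": 0,"jaw": 0},{"tx": 0.007,"ty": -0.001,"tz": 0,"turn": 0,"jaw": 0},{"tx": 0.007,"ty": -0.001,"tz": 0,"turn": 0,"jaw": 0}]}}

```text
time: 19.05
tcp_pos: [0.4586, 0.3955, 0.0734]
ee_rot: [0.999, -0.047, -0.002, 0.0]
wrist_force: [-9.5, 2.5, 0.4]
opening: 0.0136
grip_force: 50.0
```

Call:
{"api": "drive_tool", "payload": {"commands": [{"tx": 0,"ty": 0,"tz": 0,"turn": 0,"jaw": 0},{"tx": 0,"ty": 0,"tz": 0,"turn": 0,"jaw": 0},{"tx": 0,"ty": 0,"tz": 0,"turn": 0,"jaw": 0},{"tx": 0,"ty": 0,"tz": 0,"turn": 0,"jaw": 0},{"tx": 0,"ty": 0,"tz": 0,"turn": 0,"jaw": 0}]}}

```text
time: 19.55
tcp_pos: [0.4586, 0.3955, 0.0734]
ee_rot: [0.999, -0.047, -0.002, 0.0]
wrist_force: [-8.9, 1.2, 1.0]
opening: 0.0138
grip_force: 50.0
```

Call:
{"api": "drive_tool", "payload": {"commands": [{"tx": -0.02,"ty": 0.002,"tz": 0,"turn": 0,"jaw": 0},{"tx": -0.04,"ty": 0.004,"tz": 0,"turn": 0,"jaw": 0},{"tx": -0.065,"ty": 0.006,"tz": 0,"turn": 0,"jaw": 0},{"tx": -0.068,"ty": 0.006,"tz": 0,"turn": 0,"jaw": 0},{"tx": -0.068,"ty": 0.006,"tz": 0,"turn": 0,"jaw": 0}]}}

```text
time: 20.05
tcp_pos: [0.4064, 0.4002, 0.0745]
ee_rot: [0.999, -0.047, 0.001, -0.0]
wrist_force: [1.3, 0.3, -0.8]
opening: 0.0136
grip_force: 50.0
```

Run:
```python
from cell import arm
from h import *
g=arm.grab_frame("top"); s=arm.state(); print(s["tcp_pos"],s["ee_rot"],s["opening"])
crop(g,"s9",130,230,200,290,5)
t=np.array(s["tcp_pos"]); d=np.array([.9954,-.0957,0]); 
for k in(.1,.05): print((w2p(g,t+k*d-[0,0,.0056])-[130,200])*5)
```

```text
[0.40707079 0.40027536 0.0746167 ] [ 9.98876542e-01 -4.73815515e-02  7.47762830e-04 -2.89048219e-04] 0.013861630211705382
[213.40276722 217.19579088]
[201.2264406  311.86793487]
```

View pics/s9.png

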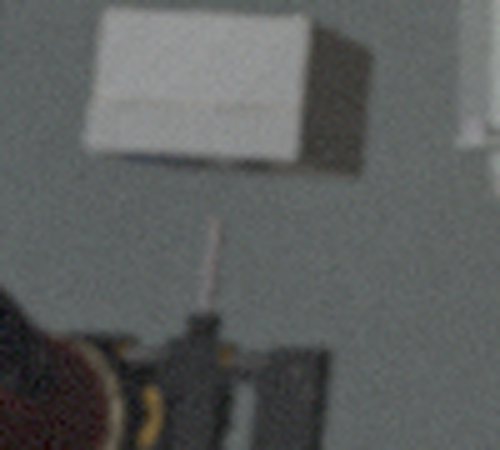

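The tip is still at (215,217) as predicted, so the stylus has not slipped. I'll carry it back to the rest.

Call:
{"api": "drive_tool", "payload": {"commands": [{"tx": 0,"ty": 0,"tz": 0.04,"turn": 0,"jaw": 0},{"tx": 0,"ty": -0.02,"tz": 0.08,"turn": 0,"jaw": 0},{"tx": 0,"ty": -0.05,"tz": 0.13,"turn": 0,"jaw": 0},{"tx": 0,"ty": -0.1,"tz": 0.13,"turn": 0,"jaw": 0},{"tx": 0,"ty": -0.15,"tz": 0.13,"turn": 0,"jaw": 0},{"tx": 0,"ty": -0.2,"tz": 0.13,"turn": 0,"jaw": 0},{"tx": 0,"ty": -0.25,"tz": 0.13,"turn": 0,"jaw": 0},{"tx": 0,"ty": -0.3,"tz": 0.13,"turn": 0,"jaw": 0},{"tx": 0,"ty": -0.35,"tz": 0.13,"turn": 0,"jaw": 0},{"tx": 0,"ty": -0.4,"tz": 0.13,"turn": 0,"jaw": 0},{"tx": 0,"ty": -0.45,"tz": 0.13,"turn": 0,"jaw": 0},{"tx": 0,"ty": -0.5,"tz": 0.13,"turn": 0,"jaw": 0}]}}

```text
time: 21.3
tcp_pos: [0.4071, -0.0023, 0.179]
ee_rot: [0.999, -0.048, 0.001, 0.0]
wrist_force: [1.2, 0.4, -0.5]
opening: 0.0135
grip_force: 50.0
```

Call:
{"api": "drive_tool", "payload": {"commands": [{"tx": 0,"ty": -0.05,"tz": 0,"turn": 0,"jaw": 0},{"tx": 0,"ty": -0.1,"tz": 0,"turn": 0.02,"jaw": 0},{"tx": 0,"ty": -0.15,"tz": 0,"turn": 0.044,"jaw": 0},{"tx": 0.02,"ty": -0.2,"tz": 0,"turn": 0.044,"jaw": 0},{"tx": 0.045,"ty": -0.25,"tz": 0,"turn": 0.044,"jaw": 0},{"tx": 0.075,"ty": -0.3,"tz": 0,"turn": 0.044,"jaw": 0},{"tx": 0.105,"ty": -0.35,"tz": 0,"turn": 0.044,"jaw": 0},{"tx": 0.135,"ty": -0.4,"tz": 0,"turn": 0.044,"jaw": 0},{"tx": 0.165,"ty": -0.45,"tz": 0,"turn": 0.044,"jaw": 0},{"tx": 0.192,"ty": -0.49,"tz": 0,"turn": 0.044,"jaw": 0},{"tx": 0.192,"ty": -0.507,"tz": -0.03,"turn": 0.044,"jaw": 0},{"tx": 0.192,"ty": -0.507,"tz": -0.06,"turn": 0.044,"jaw": 0}]}}

```text
time: 22.5
tcp_pos: [0.5607, -0.41, 0.1305]
ee_rot: [1.0, -0.014, 0.001, 0.002]
wrist_force: [-0.6, -0.1, -0.8]
opening: 0.0138
grip_force: 50.0
```

Call:
{"api": "drive_tool", "payload": {"commands": [{"tx": 0,"ty": 0,"tz": 0,"turn": 0,"jaw": 0},{"tx": 0,"ty": 0,"tz": 0,"turn": 0,"jaw": 0}]}}

```text
time: 22.7
tcp_pos: [0.5596, -0.4058, 0.1297]
ee_rot: [1.0, -0.013, -0.001, -0.0]
wrist_force: [1.0, -0.3, -0.9]
opening: 0.0137
grip_force: 50.0
```

Run:
```python
from cell import arm
from h import *
f=arm.grab_frame("scene"); g=arm.grab_frame("top"); s=arm.state(); print(s["tcp_pos"],s["ee_rot"],s["opening"],s["time"])
a=g["color"][150:250,420:520,::-1]; b=f["color"][180:310,80:210,::-1]
cv2.imwrite("pics/s10.png",np.hstack([cv2.resize(a,(400,400),interpolation=cv2.INTER_CUBIC),cv2.resize(b,(400,400),interpolation=cv2.INTER_CUBIC)]))
```

```text
[ 0.56077518 -0.40621074  0.13204515] [ 9.99914075e-01 -1.30397386e-02  9.90663435e-04  9.09462108e-04] 0.013279008569057437 22.8
```

View pics/s10.png

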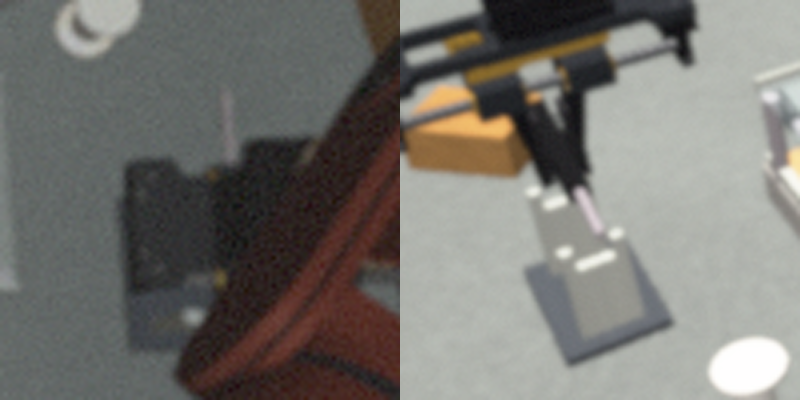

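The stylus is level in the grip above the rest, pointing +x. I'll lower it.

Call:
{"api": "drive_tool", "payload": {"commands": [{"tx": 0,"ty": 0,"tz": -0.03,"turn": 0,"jaw": 0},{"tx": 0,"ty": 0,"tz": -0.05,"turn": 0,"jaw": 0},{"tx": 0,"ty": 0,"tz": -0.062,"turn": 0,"jaw": 0},{"tx": 0,"ty": 0,"tz": -0.069,"turn": 0,"jaw": 0},{"tx": 0,"ty": 0,"tz": -0.069,"turn": 0,"jaw": 0},{"tx": 0,"ty": 0,"tz": -0.069,"turn": 0,"jaw": 0}]}}

```text
time: 23.4
tcp_pos: [0.5604, -0.4058, 0.0756]
ee_rot: [1.0, -0.013, 0.0, 0.0]
wrist_force: [0.5, -0.5, -0.8]
opening: 0.0137
grip_force: 50.0
```

Call:
{"api": "drive_tool", "payload": {"commands": [{"tx": 0,"ty": 0,"tz": -0.0015,"turn": 0,"jaw": 0},{"tx": 0,"ty": 0,"tz": -0.0015,"turn": 0,"jaw": 0.4},{"tx": 0,"ty": 0,"tz": -0.0015,"turn": 0,"jaw": 0.4},{"tx": 0,"ty": 0,"tz": -0.0015,"turn": 0,"jaw": 0.5},{"tx": 0,"ty": 0,"tz": 0.03,"turn": 0,"jaw": 0.5},{"tx": 0,"ty": 0,"tz": 0.09,"turn": 0,"jaw": 0.5},{"tx": 0,"ty": 0,"tz": 0.15,"turn": 0,"jaw": 0.5},{"tx": -0.06,"ty": -0.06,"tz": 0.2,"turn": 0,"jaw": 0.5},{"tx": -0.12,"ty": -0.1,"tz": 0.2,"turn": 0,"jaw": 0.5},{"tx": -0.18,"ty": -0.12,"tz": 0.2,"turn": 0,"jaw": 0.5},{"tx": -0.24,"ty": -0.12,"tz": 0.2,"turn": 0,"jaw": 0.5},{"tx": -0.24,"ty": -0.12,"tz": 0.2,"turn": 0,"jaw": 0.5}]}}

```text
time: 24.6
tcp_pos: [0.3647, -0.5026, 0.2352]
ee_rot: [1.0, -0.014, -0.0, 0.0]
wrist_force: [0.0, -0.2, 1.1]
opening: 0.0433
grip_force: 0.0
```

Run:
```python
from cell import arm
from h import *
f=arm.grab_frame("scene"); g=arm.grab_frame("top"); s=arm.state(); print(s["tcp_pos"],s["time"],s["wrist_force"])
dark(g,440,500,170,250,.07)
a=g["color"][165:265,430:510,::-1]; b=f["color"][140:290,90:420,::-1]; c=g["color"][165:280,215:430,::-1]
R=lambda i,w,h:cv2.resize(i,(w,h),interpolation=cv2.INTER_CUBIC)
cv2.imwrite("pics/s11.png",np.hstack([R(a,320,400),np.vstack([R(b,450,204),R(c,450,240)])[:400]]))
```

```text
[ 0.36438469 -0.50279186  0.23526381] 24.7 [1.21520023 1.11351358 0.81093592]
dark area 152 px [470.8 216.6] rect [38.3  5.1 85.6] xyz [ 0.5537 -0.4058  0.07  ]
```

View pics/s11.png

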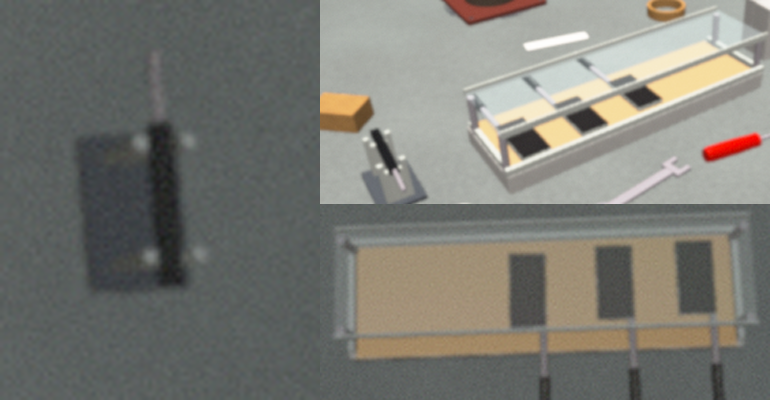

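The stylus lies in both forks at its starting place, within 1 mm of its first position, and all three carriers lie black side up and apart under the guard. I'll hand the job in.

```bash
python3 -c "
from cell import arm
print(arm.close_job())"
```

```text
the job is handed in; nothing more can be done
None
```

I turned all three carriers rubber side up under the guard, pushed the start button in with the stylus for over half a second (about 9 N at the wrist), laid the stylus back in both forks pointing the same way, and handed the job in; no verdict came back.

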